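# Weigh out polishing balls on a spring scale

### The job

Take the blue-handled scoop and pour its three steel balls into the brass pan of the spring scale, so that their weight sinks the pan down onto its stop. Then set the empty scoop upright back on the cupboard top, clear of the scale, and let go. Leave the red-handled scoop and its white balls alone.

Things in the scene. Friction and masses are not known exactly. Their poses are not given: they have to be found in the camera images.
- blue_scoop_grip (a point): Middle of the blue grip bar (92 long on x, 16 wide, 16 tall, free 45 mm to the mouth side) over a loose aluminium scoop: pinch it across y. Scoop underside 75 mm below this point. Axes are the scoop's, z up; its open mouth faces -x. Tray 100 x 70 mm, walls 36 high. In it lie three 20 mm steel balls, 33 g each, against the back wall. Empty scoop 0.15 kg.
- blue_scoop_lip (a point): Middle of the blue scoop's pouring lip, where the balls leave it: from the grip point 65 mm towards -x and 49 mm down. Same axes. The tray floor rises 12 degrees to the lip, so the balls stay while the scoop is level and roll out when it is tipped mouth-down by 25 degrees or more (35 is ample).
- red_scoop_grip (a point): The same scoop with a red handle, holding three 20 mm white plastic balls (10 g each): not wanted, leave it standing. Same point and axes as on the blue one.
- pan_rim (a point): Centre of the mouth of the scale's round brass pan, at rim height (108 mm above the surface when up). Bowl 130 mm wide inside at the rim, 84 at the floor, 33 deep. It hangs by a spring from a small fixed frame on this point's +x side, 94 to 116 mm from the pan's centre, no higher than the rim. Axes: x to the frame, z up. The bath in the middle is 152 mm tall: carry the scoop above it.
- pan (a joint): How far the scale pan has sunk, m: 0 up (empty), 0.018 on its hard stop. About 80 g in the pan takes it to the stop, so all three steel balls are needed and hold it there.

How it is judged:
By the outcome, as a careful person would: the job done as asked, in the order asked, and still so for the second after the job is handed in, with the robot touching nothing.
It also fails if it takes over 69 s, if anything falls off the work surface, if the arm or the gripper's body presses on something with over 40 N, if the wrist force passes 120 N, or if a joint passes its speed limit or range.

### The arm

A 7-joint arm with a two-finger parallel gripper is mounted at the origin on a cart in front of the work surface, level with it; the furniture and walls round the work are solid. World frame = base frame: x ahead of the robot, y to its left, z up, the work surface at z = 0. Lengths are in m, angles in rad, forces in N, time in s.
With the tool pointing down it reaches from about 0.4 to 0.85 m from the base axis. Payload 10.4 kg.
Tool frame: the origin (TCP) lies between the finger pads; the fingertips stand 22 mm ahead of it and the grasp point (between the pads) lies 3 mm ahead of it; z points along the fingers, y is the line along which they close (so a half turn about z gives the same grasp; the last joint's range is limited). The gripper opens to 85 mm and grips with 20 to 120 N. Pads are 22 mm wide; open, the fingers measure 114 mm over their backs; the gripper's body (76 mm by 85 mm) begins 54 mm behind the grasp point. The pads swing forward as they close: fully open they stand 13 mm farther back than shut.
Start: joints at [-1.128, 0.332, -0.065, 1.46, 0.022, 1.35, -0.088], TCP at [0.281, 0.558, 0.253] pointing down, gripper open.
Joint ranges: [-2.6, 2.6], [-0.5, 2.12], [-1.47, 1.34], [0.16, 2.42], [-1.27, 4.41], [0.06, 2.06], [-2.6, 2.6]. Speed limits (rad/s): [2.22, 2.22, 2.79, 2.79, 3.14, 3.14, 3.14].

### API

Orientations are given as a unit quaternion [x, y, z, w].
In Python, from workcell import manip, camera, ticket, boxes_of, outline_of gives the robot as it stands.
- The arm moves only by the tool carry_out, never from a script. Its argument "deltas" is a list of rows, each a list of 5 numbers: the shift along the tool's x, y, z as a fraction of full scale, then the turn about the tool's z as a fraction of full scale, then the opening, from -1 (shut) to 1 (fully open), so that 0 is half open. In form: [[tx, ty, tz, spin, gripper], ...]. A call has 1 to 20 rows; each row is the pose to reach, as a shift and turn from the pose commanded when the call began, along the tool's axes at that moment; what a row does not reach only later rows make up. Full scale, the value 1, is 150 mm for a shift and 30 degrees for a turn. A row lasts 1/8 s, in which the tool goes at most 62.5 mm and 10.7 degrees, less where a joint would pass 70% of its speed; a pose out of reach is approached as far as the arm can. A call with a number of a shift or a turn outside -1 to 1 is refused whole. A call with a gripper value outside its range is refused whole. The fingers move at their own pace and stop on an object; "force" is the grip in N (left out, the last holds). Time passes only in rows, so rows that repeat a pose let the fingers close. It gives the time, the measured TCP pose, the force, the opening and the grip force at its end, in the units of the state.
- manip.get_obs(): the state, without advancing time (a new reading comes with each control period).
- camera(name): name is "side" or "top" or "wrist"; returns a dict with "img" (420x560x3 uint8, red, green, blue), "depth" (420x560 float32, m along the optical axis (not along the pixel's ray), 0 where there is no reading), "vertical_fov" (degrees; the focal length in pixels is half the picture's height over the tangent of half this angle, whatever the lens; pixels are square), "cx", "cy" (the principal point, pixels), "R" (3x3) and "t" (3): a world point X has camera coordinates R X + t. Camera axes: x right, y down, z forward; pixel columns grow to the right and rows downward; lengths in m; the calibration is good to about 2 mm. A picture is of the moment at which its call begins.
- ticket.hand_in(): hands the job in; it is judged then, once.
Trained networks look in a picture, given as the dict that the camera call returned (one of the last four; its "shot" number tells which), for a name from the list of things; names that differ only in an ending like _2 or _b are one class to them, and where a whole thing is asked for, a point or a joint stands for the part that bears it (a point fixed in the world has none). Each returns a list of dicts, best first, with "conf" (0 to 1); they miss things now and then, are a little off and sometimes report something else, mostly with a low value. They report only what shows in the picture. A call takes as long as a camera call.
- boxes_of(query, picture): "position" ([x, y, z] in m, in world coordinates, good to about 4 mm: the middle of the surface that is visible of it).
- outline_of(query, picture): "region" (420x560 bool, what is visible of it).
The state is a dict: "clock": time; "joint_pos": joint angles; "joint_velocities": joint speeds; "tau": joint torques, N m; "position": TCP position; "ee_rot": TCP orientation; "ft_force": force on the tool from outside, world axes, zero at the start; "torque": the same for the moment, N m; "grip_width": opening from 0.0 (shut) to 1.0 (fully open); "grasp_force": force on a finger pad.
Only numpy, scipy, OpenCV 4.12 (cv2) and the standard library are available. Lean on these libraries where they do the work, as an engineer would, in place of code of your own. Each camera call takes 0.05 s, during which the arm holds its last target. There are 200 camera calls.

## Working session

There is one attempt and no reset: what is moved stays moved. The work goes in short steps, Python scripts to look and compute and a tool call to move; the robot and the scene stay as the last step left them, time stands still between calls to the robot, and variables do not carry over. Pictures are saved under pics/ and viewed, at most 10 in all, crops included, and the job is handed in when it is done.

Besides the shell and the picture viewer there is one more tool, called as name([rows], argument=value, ...), one row to a line, values as JSON. carry_out: Moves the arm, as the interface text tells. Its arguments: {"type":"object","properties":{"deltas":{"type":"array","items":{"type":"array","items":{"type":"number"}}},"force":{"type":"number"}},"required":["deltas"]}

```bash
mkdir -p pics; python3 - <<'E'
from workcell import manip, camera, boxes_of
import cv2, numpy as np
o=manip.get_obs(); print(o['clock'],o['position'],o['ee_rot'],o['grip_width'])
ims=[]
for c in ['top','side']:
    p=camera(c); ims.append(p['img'])
    print(c,p['R'].round(3).tolist(),p['t'].round(3),p['vertical_fov'])
    for q in ['blue_scoop_grip','blue_scoop_lip','red_scoop_grip','pan_rim','pan']:
        print(q,[(np.round(b['position'],3).tolist(),round(b['conf'],2)) for b in boxes_of(q,p)][:3])
    cv2.imwrite(f'pics/{c}0.png',p['img'][:,:,::-1])
E
```

```text
0.0 [0.28057693 0.55810683 0.2525238 ] [ 2.30794437e-01  9.73002281e-01 -6.87857020e-04 -1.26947809e-04] 1.0015617435767596
top [[0.044, -0.999, -0.001], [-0.976, -0.043, -0.213], [0.213, 0.01, -0.977]] [-0.069  0.53   0.856] 57.98300927195246
blue_scoop_grip [([0.463, -0.241, 0.023], 0.91)]
blue_scoop_lip [([0.454, -0.234, 0.024], 0.9)]
red_scoop_grip [([0.47, -0.085, 0.024], 0.59)]
pan_rim [([0.484, 0.164, 0.079], 0.92)]
pan [([0.491, 0.168, 0.081], 0.68)]
side [[0.874, -0.486, -0.013], [-0.204, -0.343, -0.917], [0.442, 0.804, -0.399]] [-0.477  0.193  0.732] 54.2244096662103
blue_scoop_grip [([0.456, -0.246, 0.021], 0.86)]
blue_scoop_lip [([0.458, -0.25, 0.023], 0.64)]
red_scoop_grip [([0.472, -0.099, 0.026], 0.93)]
pan_rim [([0.487, 0.173, 0.096], 0.67), ([0.455, -0.244, 0.024], 0.19)]
pan [([0.485, 0.175, 0.093], 0.96)]
```

View pics/top0.png

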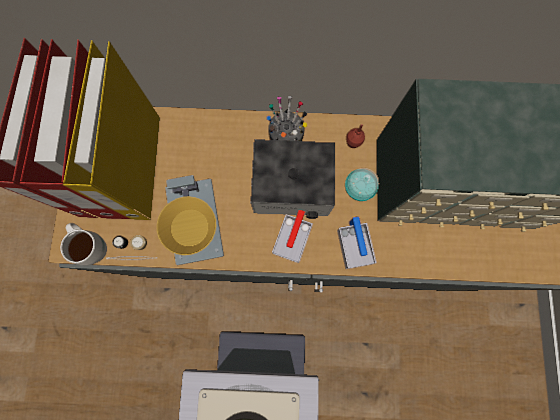

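View pics/side0.png

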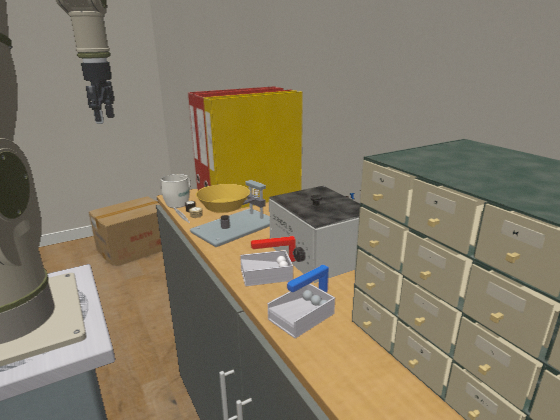

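```bash
cat > h.py <<'E'
import numpy as np, cv2
from workcell import manip, camera, boxes_of, outline_of
def cloud(p):
    f=210/np.tan(np.radians(p['vertical_fov'])/2); v,u=np.mgrid[:420,:560]; d=p['depth']
    c=np.stack([(u-p['cx'])/f*d,(v-p['cy'])/f*d,d],-1)
    return (c-p['t'])@p['R']          # R^T (c-t)
def bar(p,col='blue'):
    hsv=cv2.cvtColor(p['img'],cv2.COLOR_RGB2HSV); W=cloud(p); h=hsv[...,0].astype(int)
    m=(hsv[...,1]>150)&(hsv[...,2]>60)&(p['depth']>0)&((abs(h-108)<10) if col=='blue' else ((h<6)|(h>174)))
    m&=(W[...,0]>.3)&(W[...,0]<.62)&(W[...,2]<.5)&(abs(W[...,1])<.4)
    return m,W
E
python3 - <<'E'
from h import *
for c in ['top','side']:
    p=camera(c); m,W=bar(p); P=W[m]; print(c,len(P),P.min(0).round(3),P.max(0).round(3))
    T=P[P[:,2]>np.percentile(P[:,2],90)-.012] ; 
    r=cv2.minAreaRect((T[:,:2]*1000).astype(np.float32)); print('rect',r,np.median(T[:,2]),cv2.boxPoints(r).round(0).tolist())
    for q in ['blue_scoop_grip','red_scoop_grip','pan_rim']:
        o=outline_of(q,p)
        if o:
            R=W[o[0]['region']&(p['depth']>0)]; print(q,o[0]['conf'],np.percentile(R,2,axis=0).round(3),np.percentile(R,98,axis=0).round(3))
            if q=='pan_rim':
                Z=R[R[:,2]>np.percentile(R[:,2],97)-.008]; print(' rimcircle',cv2.minEnclosingCircle((Z[:,:2]*1000).astype(np.float32)),np.median(Z[:,2]))
    # scale frame: points beyond the pan, z>0.03
    s=(W[...,0]>.55)&(W[...,0]<.68)&(W[...,1]>.08)&(W[...,1]<.28)&(W[...,2]>.05)&(W[...,2]<.14)&(p['depth']>0)
    print('frame',W[s].min(0).round(3),W[s].max(0).round(3),s.sum()) if s.any() else 0
    im=p['img'][:,:,::-1]
    if c=='side': a=im[225:340,225:350]; b=im[165:250,180:290]
    else: a=im[195:280,260:390]; b=im[165:270,145:235]
    cv2.imwrite(f'pics/z_{c}.png',np.hstack([cv2.resize(a,(400,400),interpolation=cv2.INTER_CUBIC),cv2.resize(b,(400,400),interpolation=cv2.INTER_CUBIC)]))
E
cd pics; python3 -c "
import cv2,numpy as np
a=[cv2.resize(cv2.imread(f'z_{c}.png'),(600,300)) for c in ('side','top')];cv2.imwrite('z.png',np.vstack(a))"
```

```text
top 264 [ 0.43  -0.255  0.045] [ 0.518 -0.222  0.086]
rect ((473.26568603515625, -239.1347198486328), (89.06877136230469, 15.401350975036621), 13.191629409790039) 0.08141691217930179 [[428.0, -242.0], [432.0, -257.0], [518.0, -236.0], [515.0, -221.0]]
blue_scoop_grip 0.81 [ 0.41  -0.281  0.007] [ 0.512 -0.202  0.083]
red_scoop_grip 0.68 [ 0.42  -0.124 -0.   ] [ 0.525 -0.044  0.084]
pan_rim 0.91 [0.417 0.098 0.06 ] [0.575 0.219 0.108]
 rimcircle ((493.7920227050781, 158.14952087402344), 83.43866729736328) 0.10507453407533088
frame [0.55  0.149 0.05 ] [0.679 0.28  0.14 ] 1018
side 505 [ 0.43  -0.258  0.034] [ 0.518 -0.225  0.086]
rect ((474.6910705566406, -242.271240234375), (90.39421081542969, 14.47249698638916), 12.902751922607422) 0.0829110800212227 [[429.0, -245.0], [432.0, -259.0], [520.0, -239.0], [517.0, -225.0]]
blue_scoop_grip 0.57 [ 0.407 -0.287  0.003] [ 0.516 -0.205  0.084]
red_scoop_grip 0.86 [ 0.419 -0.131  0.004] [ 0.53  -0.041  0.084]
pan_rim 0.59 [0.421 0.093 0.05 ] [0.587 0.22  0.109]
 rimcircle ((478.6173400878906, 156.62673950195312), 68.61140441894531) 0.10578235065644065
frame [0.55  0.147 0.05 ] [0.68 0.28 0.14] 1075
```

View pics/z.png

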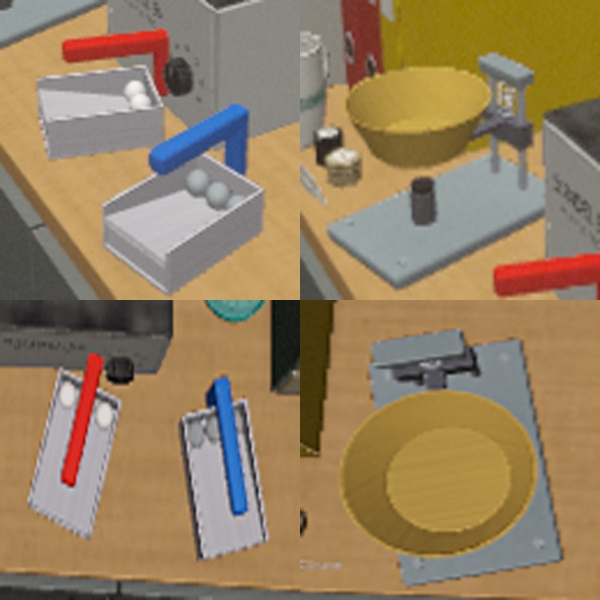

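```bash
cat >> h.py <<'E'
from scipy.spatial.transform import Rotation as Ro
def go(x,y,z,ydeg):
    """full call deltas (tool units) from current pose to world target; ydeg = heading of tool y"""
    o=manip.get_obs(); R=Ro.from_quat(o['ee_rot']).as_matrix()
    d=R.T@(np.array([x,y,z])-o['position'])/.15
    cur=np.degrees(np.arctan2(R[1,1],R[0,1])); s=-((ydeg-cur+180)%360-180)/30
    print('clock',o['clock'],'pos',o['position'].round(4),'tooly',cur.round(2),'tilt',R[2,2].round(4),'w',round(o['grip_width'],3),'f',o['ft_force'].round(1),'j',o['joint_pos'].round(2))
    print('delta',d.round(3),'spin',round(s,3))
E
python3 -c "
from h import *
go(.36,.42,.25,63);go(.43,.13,.25,63);go(.474,-.241,.25,103)"
```

```text
clock 1.0 pos [0.2807 0.5584 0.2533] tooly 63.31 tilt -1.0 w 1.001 f [-0.5  0.3 -0.5] j [-1.13  0.33 -0.06  1.46  0.02  1.35 -0.09]
delta [-0.887 -0.587  0.022] spin 0.01
clock 1.0 pos [0.2807 0.5584 0.2533] tooly 63.31 tilt -1.0 w 1.001 f [-0.5  0.3 -0.5] j [-1.13  0.33 -0.06  1.46  0.02  1.35 -0.09]
delta [-2.172 -2.105  0.022] spin 0.01
clock 1.0 pos [0.2807 0.5584 0.2533] tooly 63.31 tilt -1.0 w 1.001 f [-0.5  0.3 -0.5] j [-1.13  0.33 -0.06  1.46  0.02  1.35 -0.09]
delta [-3.545 -4.183  0.022] spin -1.323
```

carry_out([
  [-0.9, -0.6, 0, -0.3, 1],
  [-0.9, -0.6, 0, -0.6, 1],
  [-0.9, -0.6, 0, -0.6, 1],
])

```text
clock: 1.38
position: [0.3629, 0.4144, 0.2536]
ee_rot: [0.076, 0.997, -0.0, 0.0]
ft_force: [-0.2, 1.1, 0.7]
grip_width: 1.002
grasp_force: 0.0
```

```bash
python3 -c "
from h import *
go(.42,.2,.25,85);go(.45,0,.25,95)"
```

```text
clock 1.375 pos [0.3629 0.4144 0.2536] tooly 81.28 tilt -1.0 w 1.002 f [-0.2  1.1  0.7] j [-0.91  0.17 -0.03  1.66  0.01  1.31  0.48]
delta [-0.593 -1.355  0.024] spin -0.124
clock 1.375 pos [0.3629 0.4144 0.2536] tooly 81.28 tilt -1.0 w 1.002 f [-0.2  1.1  0.7] j [-0.91  0.17 -0.03  1.66  0.01  1.31  0.48]
delta [-0.993 -2.643  0.025] spin -0.457
```

carry_out([
  [-0.35, -1, 0, 0, 1],
  [-0.35, -1, 0, 0, 1],
  [-0.35, -1, 0, 0, 1],
])

```text
clock: 1.75
position: [0.3909, 0.258, 0.2536]
ee_rot: [0.077, 0.997, 0.0, 0.0]
ft_force: [0.1, 0.4, -0.6]
grip_width: 1.004
grasp_force: 0.0
```

carry_out([
  [-0.2, -1, 0, -0.3, 1],
  [-0.2, -1, 0, -0.4, 1],
  [-0.2, -1, 0, -0.4, 1],
])

```text
clock: 2.12
position: [0.3972, 0.1051, 0.2536]
ee_rot: [-0.027, 1.0, 0.0, 0.0]
ft_force: [-0.0, 0.8, 0.5]
grip_width: 1.0
grasp_force: 0.0
```

carry_out([
  [-0.1, -1, 0, -0.3, 1],
  [-0.1, -1, 0, -0.3, 1],
  [-0.1, -1, 0, -0.3, 1],
])

```text
clock: 2.5
position: [0.4208, -0.0438, 0.2537]
ee_rot: [-0.105, 0.994, 0.0, 0.001]
ft_force: [-0.0, 0.6, 0.6]
grip_width: 0.997
grasp_force: 0.0
```

```bash
python3 -c "
from h import *
go(.474,-.241,.15,103)"
```

```text
clock 2.5 pos [ 0.4208 -0.0438  0.2537] tooly 102.11 tilt -1.0 w 0.997 f [-0.   0.6  0.6] j [-0.5  -0.16  0.45  1.98  0.07  1.31  1.71]
delta [-0.07  -1.36   0.691] spin -0.03
```

carry_out([
  [-0.05, -0.8, 0, 0, 0.2],
  [-0.05, -1, 0, 0, 0.2],
  [-0.05, -1, 0, 0, 0.2],
  [-0.05, -1, 0, 0, 0.2],
])

```text
clock: 3.0
position: [0.4599, -0.1874, 0.2533]
ee_rot: [-0.105, 0.994, -0.0, -0.0]
ft_force: [0.4, 0.4, 0.4]
grip_width: 0.599
grasp_force: 0.0
```

```bash
python3 -c "
from h import *
go(.474,-.241,.15,103)
p=camera('wrist'); m,W=bar(p); P=W[m]; T=P[P[:,2]>.07]; print(len(P),cv2.minAreaRect((T[:,:2]*1000).astype(np.float32)),np.median(T[:,2]))
"
```

```text
clock 3.0 pos [ 0.4599 -0.1874  0.2533] tooly 102.11 tilt -1.0 w 0.599 f [0.4 0.4 0.4] j [-0.37  0.03  0.68  1.82 -0.02  1.3   2.1 ]
delta [-0.017 -0.369  0.689] spin -0.03
1872 ((475.1473693847656, -241.51954650878906), (90.82868194580078, 16.018918991088867), 12.781787872314453) 0.08308710259377189
```

carry_out([
  [-0.025, -0.37, 0.3, -0.03, 0.2],
  [-0.025, -0.37, 0.7, -0.03, 0.2],
  [-0.025, -0.37, 0.8, -0.03, 0.2],
  [-0.025, -0.37, 0.8, -0.03, 0.2],
])

```text
clock: 3.55
position: [0.4755, -0.2374, 0.1333]
ee_rot: [-0.116, 0.993, 0.001, -0.001]
ft_force: [0.5, 0.3, 1.0]
grip_width: 0.599
grasp_force: 0.0
```

```bash
python3 -c "
from h import *
go(.475,-.2415,.078,102.8)"
```

```text
clock 3.55 pos [ 0.4755 -0.2374  0.1333] tooly 103.3 tilt -1.0 w 0.599 f [0.5 0.3 1. ] j [-0.25  0.28  0.72  1.88 -0.21  1.06  2.36]
delta [ 0.009 -0.026  0.368] spin 0.017
```

carry_out([
  [0, -0.025, 0.2, 0, 0.2],
  [0, -0.025, 0.37, 0, 0.2],
  [0, -0.025, 0.37, 0, 0.2],
  [0, -0.025, 0.37, 0, -1],
  [0, -0.025, 0.37, 0, -1],
  [0, -0.025, 0.37, 0, -1],
  [0, -0.025, 0.37, 0, -1],
  [0, -0.025, 0.37, 0, -1],
], force=30)

```text
clock: 4.55
position: [0.4773, -0.2422, 0.0791]
ee_rot: [-0.115, 0.993, 0.0, 0.001]
ft_force: [-1.0, 3.2, 8.1]
grip_width: 0.181
grasp_force: 32.7
```

carry_out([
  [0, 0, -0.05, 0, -1],
  [0, 0, -0.2, 0, -1],
  [0, 0, -0.4, 0, -1],
  [0, 0, -0.6, 0, -1],
  [0, 0, -0.8, 0, -1],
  [0, 0, -0.95, 0, -1],
  [0, 0, -1, 0, -1],
  [0, 0, -1, 0, -1],
])

```text
clock: 5.55
position: [0.4763, -0.2425, 0.2277]
ee_rot: [-0.115, 0.993, 0.0, 0.0]
ft_force: [-0.3, -0.1, -2.5]
grip_width: 0.185
grasp_force: 31.4
```

```bash
python3 -c "
from h import *
go(.48,-.05,.23,0)
p=camera('side'); m,W=bar(p); P=W[m]; print(P.min(0).round(3),P.max(0).round(3))
cv2.imwrite('pics/lift.png',p['img'][:,:,::-1])"
```

```text
clock 5.55 pos [ 0.4763 -0.2425  0.2277] tooly 103.21 tilt -1.0 w 0.185 f [-0.3 -0.1 -2.5] j [-0.29  0.17  0.76  1.77 -0.12  1.25  2.3 ]
delta [-0.317  1.244 -0.015] spin 3.44
[ 0.429 -0.282  0.185] [ 0.517 -0.23   0.254]
```

View pics/lift.png

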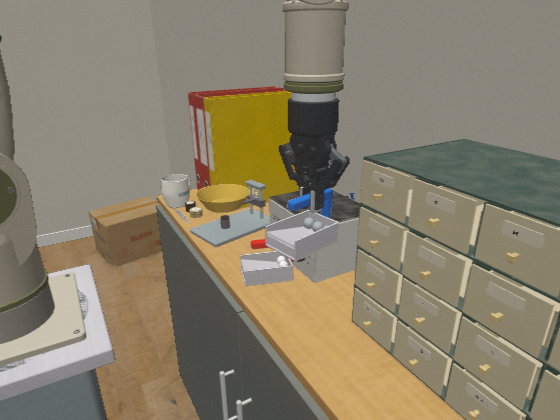

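carry_out([
  [0, 0.03, -0.05, 0, -1],
  [0, 0.1, -0.1, 0.1, -1],
  [0, 0.2, -0.17, 0.25, -1],
  [0, 0.3, -0.17, 0.4, -1],
  [0, 0.4, -0.17, 0.55, -1],
  [0, 0.48, -0.17, 0.7, -1],
  [0, 0.52, -0.17, 0.85, -1],
  [0, 0.53, -0.17, 1, -1],
])

```text
clock: 6.6
position: [0.458, -0.1644, 0.2531]
ee_rot: [0.147, 0.989, 0.0, -0.0]
ft_force: [-0.5, -1.0, -2.3]
grip_width: 0.177
grasp_force: 31.5
```

carry_out([
  [0, 0, 0, 0.15, -1],
  [0, 0, 0, 0.3, -1],
  [0, 0, 0, 0.5, -1],
  [0, 0, 0, 0.7, -1],
  [0, 0, 0, 0.9, -1],
  [0, 0, 0, 1, -1],
])

```text
clock: 7.35
position: [0.458, -0.165, 0.2531]
ee_rot: [0.398, 0.917, -0.0, -0.0]
ft_force: [0.3, 0.5, -2.9]
grip_width: 0.181
grasp_force: 31.4
```

carry_out([
  [0, 0, 0, 0.15, -1],
  [0, 0, 0, 0.3, -1],
  [0, 0, 0, 0.5, -1],
  [0, 0, 0, 0.7, -1],
  [0, 0, 0, 0.9, -1],
  [0, 0, 0, 1, -1],
])

```text
clock: 8.1
position: [0.458, -0.1649, 0.2531]
ee_rot: [0.622, 0.783, -0.0, -0.0]
ft_force: [0.4, 0.1, -2.3]
grip_width: 0.176
grasp_force: 31.4
```

```bash
python3 -c "
from h import *
go(.48,-.01,.23,0)"
```

```text
clock 8.1 pos [ 0.458  -0.1649  0.2531] tooly 13.06 tilt -1.0 w 0.176 f [ 0.4  0.1 -2.3] j [-0.44 -0.    0.71  1.85  0.    1.3   0.49]
delta [0.973 0.376 0.154] spin 0.435
```

carry_out([
  [0.05, 0.02, 0, 0.05, -1],
  [0.15, 0.1, 0.03, 0.15, -1],
  [0.3, 0.18, 0.06, 0.25, -1],
  [0.45, 0.26, 0.1, 0.35, -1],
  [0.6, 0.32, 0.13, 0.43, -1],
  [0.75, 0.36, 0.15, 0.43, -1],
  [0.85, 0.37, 0.15, 0.43, -1],
  [0.89, 0.37, 0.15, 0.43, -1],
  [0.89, 0.37, 0.15, 0.43, -1],
], force=20)

```text
clock: 9.22
position: [0.4817, -0.0228, 0.231]
ee_rot: [0.705, 0.709, 0.0, 0.0]
ft_force: [-0.4, -0.7, -1.6]
grip_width: 0.181
grasp_force: 31.4
```

```bash
python3 -c "
from h import *
go(.48,.005,.170,0)
for c in ['top','side']:
  p=camera(c); m,W=bar(p); P=W[m]; print(P.min(0).round(3),P.max(0).round(3))
  o=outline_of('pan_rim',p)
  if o:
    R=W[o[0]['region']&(p['depth']>0)]; Z=R[(R[:,2]>.1)&(R[:,2]<.112)&(abs(R[:,0]-.48)<.08)&(abs(R[:,1]-.157)<.08)]; print(cv2.minEnclosingCircle((Z[:,:2]*1000).astype(np.float32)),len(Z))
  cv2.imwrite('pics/a%s.png'%c,p['img'][:,:,::-1])
im=cv2.imread('pics/atop.png'); cv2.imwrite('pics/a.png',np.hstack([im[150:290,130:400],cv2.imread('pics/aside.png')[130:270,160:380]]))"
```

```text
clock 9.225 pos [ 0.4817 -0.0228  0.231 ] tooly 0.31 tilt -1.0 w 0.181 f [-0.4 -0.7 -1.6] j [-0.6   0.01  0.56  1.88 -0.01  1.25 -0.03]
delta [ 0.185 -0.01   0.406] spin 0.01Traceback (most recent call last):
  File "<string>", line 5, in <module>
    p=camera(c); m,W=bar(p); P=W[m]; print(P.min(0).round(3),P.max(0).round(3))
                                           ~~~~~^^^
    return umr_minimum(a, axis, None, out, keepdims, initial, where)
ValueError: zero-size array to reduction operation minimum which has no identity
```

carry_out([
  [0.03, 0, 0.05, 0.01, -1],
  [0.08, 0, 0.15, 0.01, -1],
  [0.13, -0.01, 0.27, 0.01, -1],
  [0.18, -0.01, 0.38, 0.01, -1],
  [0.2, -0.01, 0.41, 0.01, -1],
  [0.2, -0.01, 0.41, 0.01, -1],
], force=20)

```text
clock: 10.02
position: [0.4801, 0.0076, 0.1691]
ee_rot: [0.707, 0.707, -0.0, -0.0]
ft_force: [-0.7, 0.0, -2.2]
grip_width: 0.179
grasp_force: 31.5
```

```bash
python3 -c "
from h import *
go(.48,.024,.170,0)
p=camera('side'); m,W=bar(p); P=W[m]; print(P.min(0).round(3),P.max(0).round(3))
cv2.imwrite('pics/a.png',cv2.resize(p['img'][130:280,150:370,::-1],None,fx=3,fy=3))"
```

```text
clock 10.025 pos [0.4801 0.0076 0.1691] tooly 0.03 tilt -1.0 w 0.179 f [-0.7  0.  -2.2] j [-0.62  0.07  0.54  1.96 -0.04  1.11 -0.07]
delta [ 0.109 -0.001 -0.006] spin 0.001
[ 0.471 -0.039  0.123] [0.487 0.014 0.176]
```

View pics/a.png

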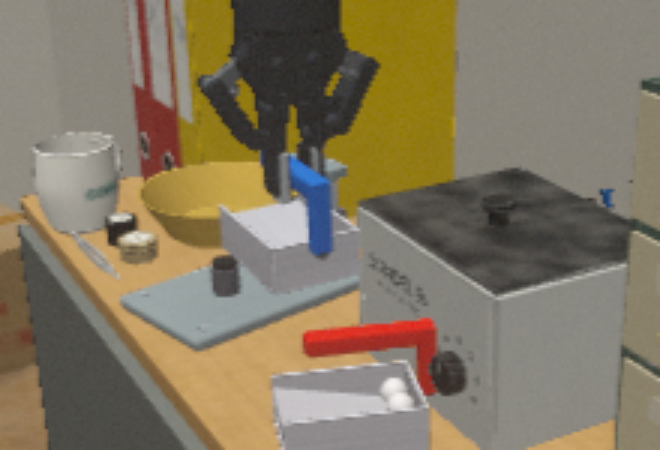

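carry_out([
  [0.05, 0, 0, 0, -1],
  [0.1, 0, 0, 0, -1],
  [0.13, 0, -0.03, 0, -1],
  [0.16, 0, -0.055, 0, -1],
  [0.185, 0, -0.075, 0, -1],
  [0.185, 0, -0.075, 0, -1],
], force=20)

```text
clock: 10.82
position: [0.4805, 0.0352, 0.181]
ee_rot: [0.707, 0.707, 0.0, 0.0]
ft_force: [1.5, -3.6, -1.9]
grip_width: 0.184
grasp_force: 30.6
```

```bash
cat > tilt.py <<'E'
from h import *
go(.48,.0483,.1893,0)
p=camera('side'); m,W=bar(p); P=W[m]; n=len(P)
# tilt: bar direction in y-z from top-ridge points; post bottom end
A=P[P[:,0]<np.median(P[:,0])+.02]; print(P.min(0).round(3),P.max(0).round(3))
bins=np.arange(P[:,1].min(),P[:,1].max(),.008)
print([(round(b,3),round(P[(P[:,1]>=b)&(P[:,1]<b+.008)][:,2].max(),3)) for b in bins if ((P[:,1]>=b)&(P[:,1]<b+.008)).sum()>3])
import sys
cv2.imwrite(f'pics/{sys.argv[1]}.png',cv2.resize(p['img'][130:280,150:370,::-1],None,fx=3,fy=3))
E
python3 tilt.py t1
```

```text
clock 10.825 pos [0.4805 0.0352 0.181 ] tooly 0.01 tilt -1.0 w 0.184 f [ 1.5 -3.6 -1.9] j [-0.66  0.06  0.51  1.95 -0.03  1.14 -0.13]
delta [ 0.087 -0.003 -0.055] spin 0.0
[ 0.471 -0.019  0.142] [0.486 0.042 0.194]
[(np.float64(-0.019), np.float64(0.188)), (np.float64(-0.011), np.float64(0.194)), (np.float64(-0.003), np.float64(0.193)), (np.float64(0.005), np.float64(0.192)), (np.float64(0.013), np.float64(0.19)), (np.float64(0.021), np.float64(0.191))]
```

carry_out([
  [0.03, 0, -0.02, 0, -1],
  [0.06, 0, -0.04, 0, -1],
  [0.087, 0, -0.055, 0, -1],
  [0.12, 0, -0.07, 0, -1],
  [0.12, 0, -0.07, 0, -1],
])

```text
clock: 11.5
position: [0.4803, 0.0532, 0.1911]
ee_rot: [0.707, 0.707, 0.0, 0.0]
ft_force: [2.3, -4.2, -2.6]
grip_width: 0.18
grasp_force: 30.6
```

```bash
python3 tilt.py t2
```

```text
clock 11.5 pos [0.4803 0.0532 0.1911] tooly 0.02 tilt -1.0 w 0.18 f [ 2.3 -4.2 -2.6] j [-0.68  0.05  0.49  1.93 -0.03  1.16 -0.17]
delta [-0.033 -0.002  0.012] spin 0.001
[ 0.471 -0.007  0.163] [0.488 0.063 0.212]
[(np.float64(-0.007), np.float64(0.186)), (np.float64(0.001), np.float64(0.209)), (np.float64(0.009), np.float64(0.212)), (np.float64(0.017), np.float64(0.21)), (np.float64(0.025), np.float64(0.206)), (np.float64(0.033), np.float64(0.202))]
```

View pics/t2.png

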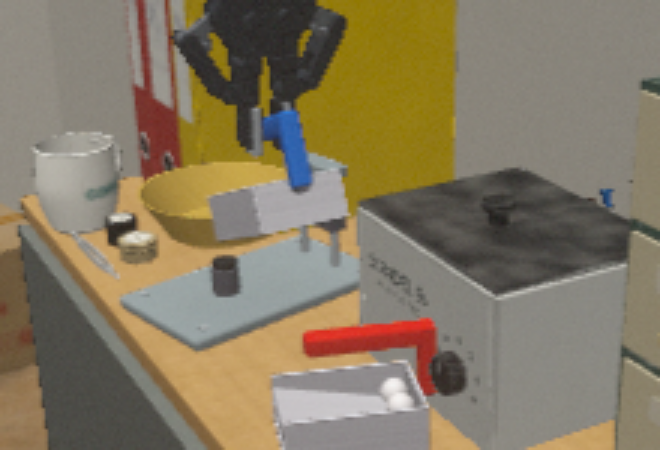

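carry_out([
  [0.03, 0, -0.015, 0, -1],
  [0.06, 0, -0.03, 0, -1],
  [0.09, 0, -0.04, 0, -1],
  [0.12, 0, -0.05, 0, -1],
  [0.15, 0, -0.06, 0, -1],
  [0.15, 0, -0.06, 0, -1],
  [0.15, 0, -0.06, 0, -1],
  [0.15, 0, -0.06, 0, -1],
])

```text
clock: 12.55
position: [0.4801, 0.0756, 0.2]
ee_rot: [0.707, 0.707, -0.0, -0.0]
ft_force: [0.3, -0.2, -1.6]
grip_width: 0.179
grasp_force: 30.6
```

```bash
python3 tilt.py t3; python3 -c "
from h import *
p=camera('top'); cv2.imwrite('pics/tt.png',cv2.resize(p['img'][150:290,130:350,::-1],None,fx=3,fy=3)); 
import cv2
a=cv2.imread('pics/tt.png');b=cv2.imread('pics/t3.png')
cv2.imwrite('pics/c3.png',np.vstack([cv2.resize(a[:,:],(460,290)),cv2.resize(b,(460,300))]))"
```

```text
clock 12.55 pos [0.4801 0.0756 0.2   ] tooly -0.0 tilt -1.0 w 0.179 f [ 0.3 -0.2 -1.6] j [-0.7   0.05  0.47  1.91 -0.03  1.18 -0.22]
delta [-0.182 -0.001  0.071] spin -0.0
[0.471 0.012 0.176] [0.489 0.073 0.223]
[(np.float64(0.012), np.float64(0.194)), (np.float64(0.02), np.float64(0.21)), (np.float64(0.028), np.float64(0.222)), (np.float64(0.036), np.float64(0.223)), (np.float64(0.044), np.float64(0.217)), (np.float64(0.052), np.float64(0.213))]
```

View pics/c3.png

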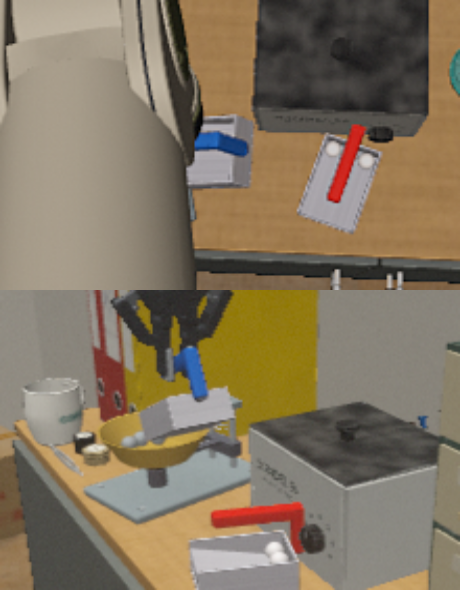

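carry_out([
  [0, 0, -0.1, 0, -1],
  [0, 0, -0.3, 0, -1],
  [0, 0, -0.53, 0, -1],
  [-0.2, -0.05, -0.53, 0, -1],
  [-0.5, -0.1, -0.53, 0, -1],
  [-0.8, -0.15, -0.53, 0, -1],
  [-1, -0.15, -0.53, 0, -1],
  [-1, -0.15, -0.53, 0, -1],
])

```text
clock: 13.65
position: [0.4575, -0.0768, 0.2807]
ee_rot: [0.709, 0.706, 0.001, 0.0]
ft_force: [0.5, 0.2, -1.9]
grip_width: 0.181
grasp_force: 30.6
```

```bash
python3 tilt.py t4; python3 -c "
from h import *
go(.458,-.165,.28,103)
p=camera('top');cv2.imwrite('pics/tt.png',cv2.resize(p['img'][150:290,130:350,::-1],None,fx=2,fy=2)); 
b=cv2.imread('pics/t4.png')
cv2.imwrite('pics/c4.png',np.vstack([cv2.imread('pics/tt.png'),cv2.resize(b,(440,300))]))"
```

```text
clock 13.65 pos [ 0.4575 -0.0768  0.2807] tooly -0.25 tilt -1.0 w 0.181 f [ 0.5  0.2 -1.9] j [-0.58 -0.09  0.62  1.85  0.05  1.36  0.02]
delta [0.834 0.145 0.61 ] spin -0.008
[ 0.448 -0.142  0.256] [ 0.467 -0.049  0.304]
[(np.float64(-0.142), np.float64(0.274)), (np.float64(-0.134), np.float64(0.288)), (np.float64(-0.126), np.float64(0.303)), (np.float64(-0.118), np.float64(0.304)), (np.float64(-0.11), np.float64(0.298)), (np.float64(-0.102), np.float64(0.295)), (np.float64(-0.094), np.float64(0.292))]
clock 13.7 pos [ 0.4577 -0.075   0.2805] tooly -0.11 tilt -1.0 w 0.179 f [ 0.2  0.6 -1.8] j [-0.58 -0.09  0.62  1.85  0.05  1.36  0.02]
delta [-0.6    0.003  0.003] spin -3.437
```

View pics/c4.png

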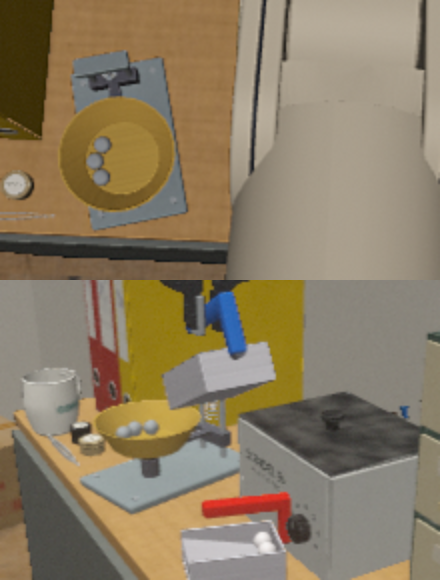

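carry_out([
  [-0.2, 0, 0, -0.1, -1],
  [-0.4, 0, 0, -0.3, -1],
  [-0.6, 0, 0, -0.5, -1],
  [-0.6, 0, 0, -0.7, -1],
  [-0.6, 0, 0, -0.9, -1],
  [-0.6, 0, 0, -1, -1],
])

```text
clock: 14.5
position: [0.4581, -0.1629, 0.2798]
ee_rot: [0.498, 0.867, 0.0, -0.0]
ft_force: [-0.4, -0.4, -1.3]
grip_width: 0.177
grasp_force: 30.6
```

carry_out([
  [0, 0, 0, -0.2, -1],
  [0, 0, 0, -0.4, -1],
  [0, 0, 0, -0.6, -1],
  [0, 0, 0, -0.8, -1],
  [0, 0, 0, -1, -1],
  [0, 0, 0, -1, -1],
])

```text
clock: 15.25
position: [0.458, -0.1631, 0.2797]
ee_rot: [0.258, 0.966, 0.0, -0.0]
ft_force: [0.4, -0.3, -1.8]
grip_width: 0.185
grasp_force: 30.6
```

carry_out([
  [0, 0, 0, -0.2, -1],
  [0, 0, 0, -0.4, -1],
  [0, 0, 0, -0.6, -1],
  [0, 0, 0, -0.8, -1],
  [0, 0, 0, -1, -1],
  [0, 0, 0, -1, -1],
])

```text
clock: 16.0
position: [0.4579, -0.1637, 0.2796]
ee_rot: [0.001, 1.0, 0.0, 0.0]
ft_force: [-0.3, -0.5, -1.8]
grip_width: 0.182
grasp_force: 30.6
```

```bash
python3 -c "
from h import *
go(.44,-.245,.28,103)"
```

```text
clock 16.0 pos [ 0.4579 -0.1637  0.2796] tooly 89.91 tilt -1.0 w 0.182 f [-0.3 -0.5 -1.8] j [-0.53 -0.03  0.78  1.81  0.02  1.35  1.81]
delta [ 0.118 -0.542 -0.002] spin -0.436
```

carry_out([
  [0.06, -0.25, 0, 0, -1],
  [0.12, -0.51, 0.1, 0, -1],
  [0.12, -0.51, 0.4, 0, -1],
  [0.12, -0.51, 0.7, 0, -1],
  [0.12, -0.51, 0.95, 0, -1],
  [0.12, -0.51, 1, 0, -1],
  [0.12, -0.51, 1, 0, -1],
])

```text
clock: 16.88
position: [0.4401, -0.2409, 0.1302]
ee_rot: [0.001, 1.0, -0.0, 0.0]
ft_force: [0.4, -0.3, -1.0]
grip_width: 0.181
grasp_force: 30.6
```

```bash
python3 -c "
from h import *
go(.44,-.24,.10,90)
for c in ['side']:
  p=camera(c); m,W=bar(p); P=W[m]; print(P.min(0).round(3),P.max(0).round(3))
  print([(round(b,3),P[(P[:,0]>=b)&(P[:,0]<b+.01)][:,2].max().round(3)) for b in np.arange(P[:,0].min(),P[:,0].max()-.01,.01) if ((P[:,0]>=b)&(P[:,0]<b+.01)).any()])"
```

```text
clock 16.875 pos [ 0.4401 -0.2409  0.1302] tooly 89.92 tilt -1.0 w 0.181 f [ 0.4 -0.3 -1. ] j [-0.37  0.22  0.88  1.97 -0.2   1.04  2.16]
delta [0.001 0.006 0.202] spin -0.003
[ 0.399 -0.25   0.106] [ 0.499 -0.231  0.147]
[(np.float64(0.399), np.float64(0.119)), (np.float64(0.409), np.float64(0.125)), (np.float64(0.419), np.float64(0.13)), (np.float64(0.429), np.float64(0.132)), (np.float64(0.449), np.float64(0.137)), (np.float64(0.459), np.float64(0.135)), (np.float64(0.469), np.float64(0.145)), (np.float64(0.479), np.float64(0.147))]
```

carry_out([
  [0, 0, 0.1, 0, -1],
  [0, 0, 0.2, 0, -1],
  [-0.04, 0, 0.22, 0, -1],
  [-0.08, 0, 0.24, 0, -1],
  [-0.11, 0, 0.255, 0, -1],
  [-0.15, 0, 0.28, 0, -1],
  [-0.18, 0, 0.3, 0, -1],
  [-0.18, 0, 0.3, 0, -1],
])

```text
clock: 17.92
position: [0.4691, -0.2406, 0.0852]
ee_rot: [-0.001, 1.0, -0.0, 0.002]
ft_force: [4.0, 2.5, 9.6]
grip_width: 0.178
grasp_force: 34.2
```

```bash
cat > s.py <<'E'
from h import *
go(.478,-.24,.078,90)
p=camera('side'); m,W=bar(p); P=W[m]; print(P.min(0).round(3),P.max(0).round(3))
print([(round(b,3),P[(P[:,0]>=b)&(P[:,0]<b+.01)][:,2].max().round(3)) for b in np.arange(P[:,0].min(),P[:,0].max()-.01,.01) if ((P[:,0]>=b)&(P[:,0]<b+.01)).any()])
cv2.imwrite('pics/s.png',p['img'][150:350,180:400,::-1].repeat(2,0).repeat(2,1))
E
python3 s.py
```

```text
clock 17.925 pos [ 0.4691 -0.2406  0.0852] tooly 90.07 tilt -1.0 w 0.178 f [4.  2.5 9.6] j [-0.31  0.36  0.82  1.94 -0.32  0.97  2.23]
delta [-0.059  0.004  0.048] spin 0.002
[ 0.426 -0.288  0.048] [ 0.519 -0.234  0.128]
[(np.float64(0.426), np.float64(0.088)), (np.float64(0.436), np.float64(0.089)), (np.float64(0.446), np.float64(0.091)), (np.float64(0.456), np.float64(0.091)), (np.float64(0.476), np.float64(0.128)), (np.float64(0.486), np.float64(0.088)), (np.float64(0.496), np.float64(0.089)), (np.float64(0.506), np.float64(0.096))]
```

carry_out([
  [-0.03, 0, 0.025, 0, -1],
  [-0.06, 0, 0.05, 0, -1],
  [-0.06, 0, 0.05, 0, -1],
  [-0.06, 0, 0.05, 0, -1],
])

```text
clock: 18.48
position: [0.4784, -0.2404, 0.0779]
ee_rot: [-0.001, 1.0, -0.0, 0.002]
ft_force: [5.0, 2.4, 8.2]
grip_width: 0.181
grasp_force: 34.7
```

```bash
python3 s.py
```

```text
clock 18.475 pos [ 0.4784 -0.2404  0.0779] tooly 90.07 tilt -1.0 w 0.181 f [5.  2.4 8.2] j [-0.29  0.39  0.8   1.92 -0.35  0.96  2.24]
delta [ 0.002  0.003 -0.001] spin 0.002
[ 0.435 -0.285  0.036] [ 0.525 -0.234  0.116]
[(np.float64(0.435), np.float64(0.086)), (np.float64(0.445), np.float64(0.085)), (np.float64(0.455), np.float64(0.086)), (np.float64(0.465), np.float64(0.086)), (np.float64(0.485), np.float64(0.116)), (np.float64(0.495), np.float64(0.08)), (np.float64(0.505), np.float64(0.081))]
```

Level. Open halfway, then rise and clear off.

carry_out([
  [0, 0, 0, 0, -0.3],
  [0, 0, 0, 0, 0],
  [0, 0, 0, 0, 0.1],
  [0, 0, 0, 0, 0.1],
  [0, 0, -0.1, 0, 0.1],
  [0, 0, -0.4, 0, 0.1],
  [0, 0, -0.8, 0, 0.1],
  [0, 0, -1, 0, 0.1],
  [0, 0, -1, 0, 0.1],
  [0, 0, -1, 0, 0.1],
])

```text
clock: 19.77
position: [0.4754, -0.2405, 0.2268]
ee_rot: [-0.0, 1.0, 0.0, -0.0]
ft_force: [-0.5, -0.1, -1.2]
grip_width: 0.554
grasp_force: 0.0
```

```bash
python3 s.py; python3 -c "
from h import *
p=camera('side');cv2.imwrite('pics/f.png',p['img'][:,:,::-1])
for q in ['pan','blue_scoop_grip','red_scoop_grip']: print([(b['position'],b['conf']) for b in boxes_of(q,p)])"
```

```text
clock 19.775 pos [ 0.4754 -0.2405  0.2268] tooly 90.02 tilt -1.0 w 0.554 f [-0.5 -0.1 -1.2] j [-0.42  0.18  0.9   1.78 -0.15  1.25  2.1 ]
delta [-0.018  0.003  0.992] spin 0.001
[ 0.437 -0.25   0.034] [ 0.526 -0.234  0.085]
[(np.float64(0.437), np.float64(0.085)), (np.float64(0.447), np.float64(0.085)), (np.float64(0.457), np.float64(0.085)), (np.float64(0.467), np.float64(0.085)), (np.float64(0.477), np.float64(0.085)), (np.float64(0.487), np.float64(0.085)), (np.float64(0.497), np.float64(0.085)), (np.float64(0.507), np.float64(0.085))]
[([0.4891, 0.1675, 0.0779], 0.91)]
[([0.4691, -0.2446, 0.0238], 0.9)]
[([0.4713, -0.1011, 0.0257], 0.8), ([0.4697, -0.2465, 0.0238], 0.55)]
```

View pics/f.png

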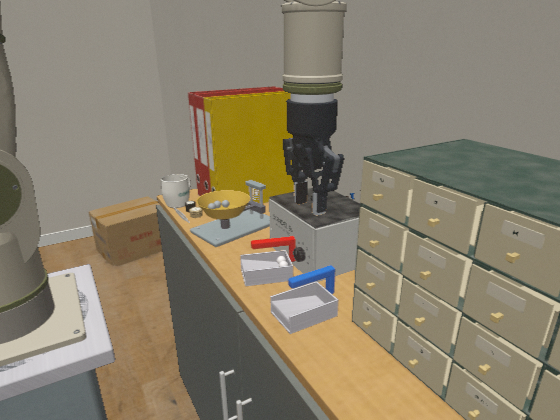

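The final picture shows the empty blue scoop standing upright at about (304,305). The three balls lie in the sunk pan at (224,205), and the red scoop is untouched at (267,265).

```bash
python3 -c "
from workcell import ticket; print(ticket.hand_in())"
```

```text
the job is handed in; nothing more can be done
None
```

The three steel balls are in the brass pan, which looks down on its stop in the last picture; the empty blue scoop stands upright on the cupboard top clear of the scale, the red scoop and its balls were not touched, and the job was handed in at about 20 s.

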